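# Find the socket key left latched on and release it

### The arm

A 7-joint arm with a two-finger parallel gripper is mounted at the origin on a cart in front of the work surface, level with it; the furniture and walls round the work are solid. World frame = base frame: x ahead of the robot, y to its left, z up, the work surface at z = 0. Lengths are in m, angles in degrees, forces in N, time in s.
With the tool pointing down it reaches from about 0.425 to 0.875 m from the base axis. Payload 4.7 kg.
Tool frame: the origin (TCP) lies at the very end of the fingers, on their centre line; the grasp point (between the pads) lies 19 mm behind it; z points along the fingers, y is the line along which they close (so a half turn about z gives the same grasp; the last joint's range is limited). The gripper opens to 87 mm and grips with 3 to 60 N. Pads are 19 mm wide; open, the fingers measure 117 mm over their backs; the gripper's body (75 mm by 190 mm) begins 51 mm behind the grasp point.
Start: joints at [75.292, 18.392, -4.016, 83.108, 1.295, 78.541, -3.26], TCP at [0.174, -0.626, 0.223] pointing down, gripper open.
Joint ranges: [-163.93, 163.93], [-17.29, 119.83], [-79.2, 71.16], [3.27, 140.29], [-89.18, 269.18], [5.43, 117.66], [-154.24, 154.24]. Speed limits (degrees/s): [147.25, 147.25, 180, 180, 180, 180, 180].

### API

Orientations are given as [roll, pitch, yaw] about the fixed x, y, z axes, in that order (R = Rz(yaw) Ry(pitch) Rx(roll)).
In Python, from cell import get_obs, read_camera, sign_off, silhouettes gives the robot as it stands.
- The arm moves only by the tool play_rows, never from a script. Its argument "steps" is a list that holds one entry, the list of rows, each a list of 7 numbers: the shift along the tool's x, y, z in m, then the turn, a rotation vector about the tool's x, y, z in rad, then the finger opening in m, from 0 to 0.087. A call has 1 to 12 rows; each row shifts and turns the commanded pose from where the row before left it, along the tool's axes as they then stand; what a row does not reach is not made up. A row lasts 1/10 s, in which the tool goes at most 50 mm and 8.59 degrees, less where a joint would pass 70% of its speed; a pose out of reach is approached as far as the arm can. A call is refused whole if a number of a shift passes 0.05 or a number of a turn 0.15, either way. A call with a gripper value outside its range is refused whole. The fingers move at their own pace and stop on an object; "force" is the grip in N (left out, the last holds). Time passes only in rows, so rows that do not move let the fingers close. It gives the time, the measured TCP pose, the force, the opening and the grip force at its end, in the units of the state.
- get_obs(): the state, without advancing time (a new reading comes with each control period).
- read_camera(name): name is "scene" or "top"; returns a dict with "frame" (480x640x3 uint8, red, green, blue), "intrinsics" (3x3 intrinsics, pixels), "view" (4x4, takes a point from world to camera coordinates). Camera axes: x right, y up, looking along -z (the intrinsics and any distortion apply to the point x, -y, -z); pixel columns grow to the right and rows downward; lengths in m; the calibration is good to about 2 mm. A picture is of the moment at which its call begins. There is no depth.
- sign_off(): hands the job in; it is judged then, once.
Trained networks look in the newest picture that a camera, given by its name, has taken for a name from the list of things; names that differ only in an ending like _2 or _b are one class to them, and where a whole thing is asked for, a point or a joint stands for the part that bears it (a point fixed in the world has none). Each returns a list of dicts, best first, with "p" (0 to 1); they miss things now and then, are a little off and sometimes report something else, mostly with a low value. They report only what shows in the picture. A call takes as long as a camera call.
- silhouettes(camera, name): "pixels" (480x640 bool, what is visible of it) and "extent" ([left, top, right, bottom] in pixels, round what is visible of it).
The state is a dict: "time_s": time; "qpos": joint angles; "joint_velocities": joint speeds; "effort": joint torques, N m; "tool_pos": TCP position; "tool_rot": TCP orientation; "force": force on the tool from outside, world axes, zero at the start; "wrist_torque": the same for the moment, N m; "grip_width": finger opening in m; "grasp_force": force on a finger pad.
Only numpy, scipy, OpenCV 4.12 (cv2) and the standard library are available. Lean on these libraries where they do the work, as an engineer would, in place of code of your own. Each camera call takes 0.05 s, during which the arm holds its last target. There are 200 camera calls.

### The job

One of the four sockets on the bench power box has been left switched on: its key is latched down, while the other three keys are up. Check the row by touch with the fingertips, tapping each of the four keys lightly, one at a time, from left to right, so that none of them switches over; then press the latched one right down and let it spring up, so that all four are up. Do not switch any of the other keys, never strike a key hard, pick nothing up and leave the things lying about where they are.

Things in the scene. Friction and masses are not known exactly. Their poses are not given: they have to be found in the camera images.
- power_box: Grey power box, 302 mm long (its y) with rubber end cheeks, 134 mm deep (x), 62 mm high, level and firm on the bench. Origin: centre of its underside; x to its back, y to its left end, z up. On its top: four sockets under round flaps (12 mm high) along the back, and in front of each, 36 mm before the centre line, a round key; keys 58 mm apart. A capped inlet sticks out 48 mm at the right end.
- place_1 (a point): First place in the row of keys, the leftmost as the robot sees it: centre of the top of a key that stands up there, 78 mm above the bench. Fixed to the box.
- place_2 (a point): Second place from the left, likewise.
- place_3 (a point): Third place from the left, likewise.
- place_4 (a point): Fourth place, at the right end, likewise.
- key_a (a joint): How far key_a is pressed down, m. 0: up (socket off). About 0.004: latched down (socket on). 0.009: right down, at its stop. Exactly one of the four keys starts latched; which key stands in which place differs each time. Pressed right down and let go, a latched key springs up, and an up key latches; pressed less far, a key comes back as it was.
- key_a_top (a point): Centre of the top of key_a, one of the four keys: a black round cap 31 mm across in a steel collar 42 mm across and 5 mm high. The cap moves straight down: its top is 16 mm above the top of the box when up, 12 mm when latched, 7 mm when right down.
- key_b (a joint): The same for key_b. All four keys are alike: a spring resists with 3 N at 0, 4.2 N where latched and 5.7 N just before the stop. So a tap of 1 to 3 N meets a key where it stands and hardly moves it, and 7 to 10 N presses it right down.
- key_b_top (a point): Centre of the top of key_b, one of the four keys: a black round cap 31 mm across in a steel collar 42 mm across and 5 mm high. The cap moves straight down: its top is 16 mm above the top of the box when up, 12 mm when latched, 7 mm when right down.
- key_c (a joint): The same for key_c.
- key_c_top (a point): Centre of the top of key_c, one of the four keys: a black round cap 31 mm across in a steel collar 42 mm across and 5 mm high. The cap moves straight down: its top is 16 mm above the top of the box when up, 12 mm when latched, 7 mm when right down.
- key_d (a joint): The same for key_d.
- key_d_top (a point): Centre of the top of key_d, one of the four keys: a black round cap 31 mm across in a steel collar 42 mm across and 5 mm high. The cap moves straight down: its top is 16 mm above the top of the box when up, 12 mm when latched, 7 mm when right down.
- pipe_coupling_1: Dark pipe coupling standing on end beside the left end of the box, 58 mm across, 62 mm high; loose, to be left alone. Origin: centre of its underside.
- paste_tin: Round tin with a red lid standing near the right end of the box, 69 mm across, 50 mm high; loose, to be left alone. Origin: centre of its underside.
- spanner_13: Small combination spanner lying in front of the box, 169 mm long; loose, to be left alone. Origin: centre of its underside.
- marker_black: White marker with a black cap lying in front of the box, 127 mm long, 18 mm thick; loose, to be left alone. Origin: centre of its underside.
- offcut_2: Short dark round bar offcut lying at the right in front of the box, 51 mm long, 13 mm thick; loose, to be left alone. Origin: centre of its underside.
- parts_box: Grey open box of screws standing at the right edge of the bench, 150 mm long, 106 mm wide, 41 mm high; loose, to be left alone. Origin: centre of its underside.
- slotted_handle: Black slotted plastic bar lying at the left of the bench, 150 mm long, 34 mm wide, 14 mm thick; loose, to be left alone. Origin: centre of its underside.

How it is judged (in metres and radians):
On the way, in this order (a step that is already met when the one before it is completed fails the run):
1. a finger taps the first (leftmost) key of the row (((contact force between the fingers and key_a above 0.4 N and horizontal distance between key_a_top and place_1 below 0.015 m) or (contact force between the fingers and key_b above 0.4 N and horizontal distance between key_b_top and place_1 below 0.015 m) or (contact force between the fingers and key_c above 0.4 N and horizontal distance between key_c_top and place_1 below 0.015 m) or (contact force between the fingers and key_d above 0.4 N and horizontal distance between key_d_top and place_1 below 0.015 m)) and value of joint key_c above 0.003 m), for 0.02 s.
2. a finger taps the second key of the row (((contact force between the fingers and key_a above 0.4 N and horizontal distance between key_a_top and place_2 below 0.015 m) or (contact force between the fingers and key_b above 0.4 N and horizontal distance between key_b_top and place_2 below 0.015 m) or (contact force between the fingers and key_c above 0.4 N and horizontal distance between key_c_top and place_2 below 0.015 m) or (contact force between the fingers and key_d above 0.4 N and horizontal distance between key_d_top and place_2 below 0.015 m)) and value of joint key_c above 0.003 m), for 0.02 s.
3. a finger taps the third key of the row (((contact force between the fingers and key_a above 0.4 N and horizontal distance between key_a_top and place_3 below 0.015 m) or (contact force between the fingers and key_b above 0.4 N and horizontal distance between key_b_top and place_3 below 0.015 m) or (contact force between the fingers and key_c above 0.4 N and horizontal distance between key_c_top and place_3 below 0.015 m) or (contact force between the fingers and key_d above 0.4 N and horizontal distance between key_d_top and place_3 below 0.015 m)) and value of joint key_c above 0.003 m), for 0.02 s.
4. a finger taps the fourth (rightmost) key of the row (((contact force between the fingers and key_a above 0.4 N and horizontal distance between key_a_top and place_4 below 0.015 m) or (contact force between the fingers and key_b above 0.4 N and horizontal distance between key_b_top and place_4 below 0.015 m) or (contact force between the fingers and key_c above 0.4 N and horizontal distance between key_c_top and place_4 below 0.015 m) or (contact force between the fingers and key_d above 0.4 N and horizontal distance between key_d_top and place_4 below 0.015 m)) and value of joint key_c above 0.003 m), for 0.02 s.
5. the latched key has been pressed and has sprung up: all four keys are up (value of joint each of key_a, key_b, key_c, key_d below 0.0012 m), for 0.2 s.
At the end, for the whole second after the job is handed in: All four keys are up (each within 1.2 mm of its top position), and the things lying about are at rest (all of step 5 and linear speed of each of pipe_coupling_1, paste_tin, spanner_13, marker_black, offcut_2, parts_box, slotted_handle below 0.02 m/s); the robot touches nothing.
It fails at once if a key that was up is pressed through (8.5 mm or more), as if to switch it on (value of joint any of key_a, key_b, key_d above 0.0085 m).
It fails at once if a key is struck or pressed with more than 40 N (contact force between any of the arm, the fingers and key_a above 40 N or contact force between any of the arm, the fingers and key_b above 40 N or contact force between any of the arm, the fingers and key_c above 40 N or contact force between any of the arm, the fingers and key_d above 40 N).
It fails at once if one of the loose things lying about is lifted or moved by more than 15 mm (distance of any of pipe_coupling_1, paste_tin, spanner_13, marker_black, offcut_2, parts_box, slotted_handle from where it was at the start of the episode above 0.015 m).
It also fails if it takes over 51 s, if anything falls off the work surface, if the arm or the gripper's body presses on something with over 40 N, if the wrist force passes 120 N, or if a joint passes its speed limit or range.

## Working session

There is one attempt and no reset: what is moved stays moved. The work goes in short steps, Python scripts to look and compute and a tool call to move; the robot and the scene stay as the last step left them, time stands still between calls to the robot, and variables do not carry over. Pictures are saved under pics/ and viewed, at most 10 in all, crops included, and the job is handed in when it is done.

Besides the shell and the picture viewer there is one more tool, called after ">>>" as name(argument=value, ...) on one line, values as JSON. play_rows: Moves the arm, as the interface text tells. Its arguments: {"type":"object","properties":{"steps":{"type":"array","items":{"type":"array","items":{"type":"array","items":{"type":"number"}}}},"force":{"type":"number"}},"required":["steps"]}

```bash
mkdir -p pics; python3 - <<'E'
from cell import *
import cv2,numpy as np
o=get_obs();print({k:np.round(v,3).tolist() for k,v in o.items()})
for c in("scene","top"):
    r=read_camera(c);cv2.imwrite(f"pics/{c}0.png",r["frame"][:,:,::-1]);print(c,r["intrinsics"],r["view"])
    for n in("power_box","key_a"):
        for s in silhouettes(c,n): print(n,round(s["p"],2),s["extent"],np.argwhere(s["pixels"]).mean(0)[::-1].round(1))
E
```

```text
{'time_s': 0.0, 'qpos': [75.292, 18.438, -4.014, 83.173, 1.295, 78.541, -3.259], 'joint_velocities': [0.005, -0.008, 0.014, 0.107, 0.076, -0.109, -0.005], 'effort': [0.0, -49.129, -0.404, -31.253, -0.064, 0.044, 0.0], 'tool_pos': [0.174, -0.626, 0.221], 'tool_rot': [-179.894, 0.006, 15.517], 'force': [-0.081, -0.074, -0.464], 'wrist_torque': [-0.009, -0.057, 0.005], 'grasp_force': 0.0, 'grip_width': 0.087}
scene [[454.86349946   0.         314.96580017]
 [  0.         454.86349946 237.62953817]
 [  0.           0.           1.        ]] [[-0.74403214 -0.66781774 -0.02087178  0.4517152 ]
 [ 0.33107855 -0.39563641  0.8566556  -0.20365669]
 [-0.58034745  0.63046911  0.51546634 -1.00652713]
 [ 0.          0.          0.          1.        ]]
power_box 0.84 [265.5, 202.7, 361.2, 281.4] [312.8 240.6]
key_a 0.61 [317.3, 226.8, 325.9, 239.0] [322.5 233.2]
key_a 0.59 [265.0, 201.1, 362.0, 281.1] [312.8 240.5]
key_a 0.49 [310.9, 240.9, 321.8, 248.0] [312.1 243.4]
top [[503.70935006   0.         322.6406475 ]
 [  0.         503.70935006 239.1849254 ]
 [  0.           0.           1.        ]] [[-0.04235648 -0.99909798  0.00302717  0.09135152]
 [ 0.97801723 -0.04084319  0.20448504 -0.50647082]
 [-0.20417695  0.01162189  0.97886501 -1.07933737]
 [ 0.          0.          0.          1.        ]]
power_box 0.72 [264.8, 169.3, 413.2, 261.7] [339.1 211.9]
key_a 0.67 [302.9, 230.1, 314.3, 244.9] [304.1 235.6]
key_a 0.64 [346.8, 214.3, 360.0, 229.4] [354.3 222.5]
key_a 0.57 [372.6, 209.6, 388.7, 222.0] [379.6 215.5]
key_a 0.56 [321.3, 223.9, 336.5, 236.7] [329.5 228.4]
```

```bash
python3 - <<'E'
import cv2
a=cv2.imread("pics/top0.png")[140:290,230:430];cv2.imwrite("pics/topc.png",cv2.resize(a,None,fx=4,fy=4,interpolation=2))
E
```

```text
(no output)
```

View pics/topc.png

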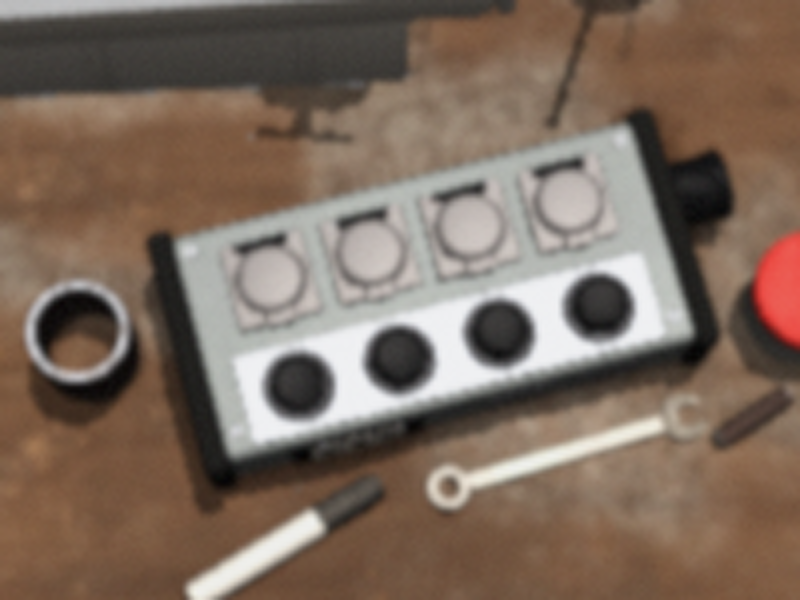

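View pics/scene0.png

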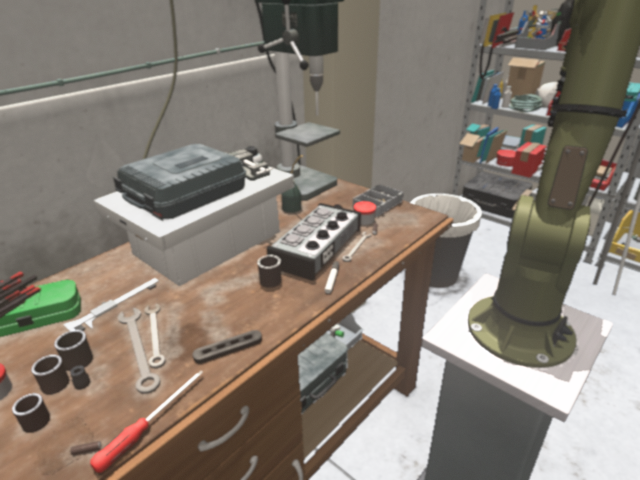

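View pics/top0.png

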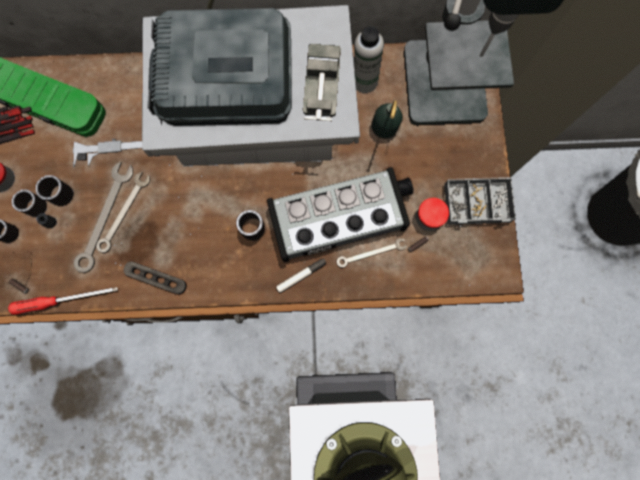

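The top view shows the four key caps at about (304,236), (330,229), (355,223) and (380,216). Coupling, marker, spanner and tin lie around the box, clear of the row. The height difference doesn't show, so touch has to tell which key is latched.

```bash
cat > h.py <<'E'
from cell import *
import numpy as np
def px2w(r,uv,z):
    K,V=r["intrinsics"],r["view"];R,t=V[:3,:3],V[:3,3]
    d=np.linalg.inv(K)@[*uv,1];d=R.T@(d*[1,-1,-1]);c=-R.T@t
    return c+d*(z-c[2])/d[2]
def w2px(r,p):
    q=r["view"][:3,:3]@p+r["view"][:3,3];q=r["intrinsics"]@(q*[1,-1,-1]);return q[:2]/q[2]
E
python3 - <<'E'
from h import *
r=read_camera("top")
P=np.array([px2w(r,u,.077) for u in[(304.1,235.9),(329.7,229.1),(354.6,222.6),(379.7,216.1)]])
print(P.round(4),np.linalg.norm(np.diff(P,axis=0),axis=1))
s=np.array([1.5,.5,-.5,-1.5])*.058
c=P.mean(0);d=P[0]-P[3];d/=np.linalg.norm(d);print("yaw",np.degrees(np.arctan2(-d[0],d[1])),"fit",(c+s[:,None]*d).round(4))
L=c+s[:,None]*d;print(np.linalg.norm(L[:,:2],axis=1))
q=read_camera("scene");print([w2px(q,p).round(1) for p in L])
import cv2
a=q["frame"][190:300,250:390,::-1].copy();a=cv2.resize(a,None,fx=5,fy=5,interpolation=2)
for p in L: u=(w2px(q,p)-[250,190]+.5)*5-.5;cv2.circle(a,tuple(int(i) for i in u),3,(0,0,255),-1)
cv2.imwrite("pics/sc1.png",a)
E
```

```text
[[ 0.5138  0.1107  0.077 ]
 [ 0.5267  0.0538  0.077 ]
 [ 0.5392 -0.0019  0.077 ]
 [ 0.5517 -0.0584  0.077 ]] [0.05839819 0.05706632 0.05782352]
yaw 12.636437313232976 fit [[ 0.5138  0.1109  0.077 ]
 [ 0.5265  0.0543  0.077 ]
 [ 0.5392 -0.0023  0.077 ]
 [ 0.5519 -0.0589  0.077 ]]
[0.52564311 0.52929049 0.53918843 0.55500262]
[array([312.6, 242. ]), array([323.1, 232.1]), array([332.9, 222.8]), array([342. , 214.2])]
```

View pics/sc1.png

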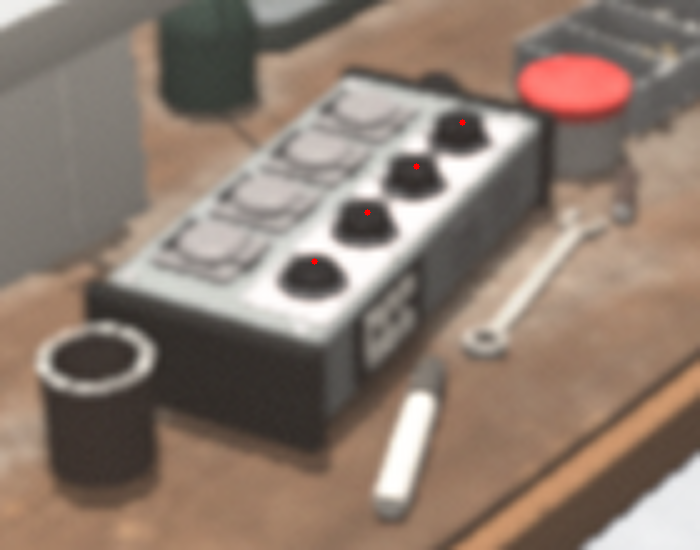

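The projected points sit on the cap tops in the scene view too, so the estimate holds. The first key may look a little flatter.

>>> play_rows(steps=[[[0,0,0,0,0,0.05,0],[0.03,-0.022,0,0,0,0,0],[0.03,-0.022,0,0,0,0,0],[0.03,-0.022,0,0,0,0,0],[0.03,-0.022,0,0,0,0,0],[0.03,-0.022,0,0,0,0,0],[0.03,-0.022,0,0,0,0,0],[0.03,-0.022,0,0,0,0,0],[0.03,-0.022,0,0,0,0,0],[0.03,-0.022,0,0,0,0,0],[0.03,-0.022,0,0,0,0,0],[0,0,0,0,0,0,0]]], force=20)

```text
time_s: 1.6
tool_pos: [0.4229, -0.3402, 0.223]
tool_rot: [-179.9, -0.2, 13.2]
force: [0.8, -0.3, 0.8]
grip_width: 0.0027
grasp_force: 0.0
```

>>> play_rows(steps=[[[0.017,-0.038,0,0,0,0,0],[0.017,-0.038,0,0,0,0,0],[0.017,-0.038,0,0,0,0,0],[0.017,-0.038,0,0,0,0,0],[0.017,-0.038,0,0,0,0,0],[0.017,-0.038,0,0,0,0,0],[0.017,-0.038,0,0,0,0,0],[0.017,-0.038,0,0,0,0,0],[0.017,-0.038,0,0,0,0,0],[0.017,-0.038,0,0,0,0,0],[0.017,-0.038,0,0,0,0,0],[0,0,0,0,0,0,0]]])

```text
time_s: 2.8
tool_pos: [0.5092, 0.1096, 0.2231]
tool_rot: [-179.8, -0.1, 13.2]
force: [-0.3, -0.2, -0.2]
grip_width: 0.0003
grasp_force: 0.0
```

>>> play_rows(steps=[[[0,0,0.02,0,0,0,0],[0,0,0.03,0,0,0,0],[0,0,0.03,0,0,0,0],[0,0,0.02,0,0,0,0],[0,0,0,0,0,0,0],[0,0,0,0,0,0,0],[0,0,0,0,0,0,0]]])

```text
time_s: 3.5
tool_pos: [0.5104, 0.1026, 0.124]
tool_rot: [180.0, -0.1, 12.6]
force: [0.8, -0.7, 0.5]
grip_width: 0.0005
grasp_force: 0.0
```

>>> play_rows(steps=[[[0.005,-0.0075,0,0,0,0,0],[0,0,0.015,0,0,0,0],[0,0,0.015,0,0,0,0],[0,0,0.005,0,0,0,0],[0,0,0,0,0,0,0],[0,0,0,0,0,0,0],[0,0,0,0,0,0,0]]])

```text
time_s: 4.2
tool_pos: [0.5129, 0.1113, 0.0878]
tool_rot: [180.0, -0.0, 12.6]
force: [0.1, -0.1, -0.4]
grip_width: 0.0006
grasp_force: 0.0
```

```bash
python3 - <<'E'
from h import *
import cv2
o=get_obs();print(o["tool_pos"],o["force"])
q=read_camera("scene");a=q["frame"][170:270,260:380,::-1];A=cv2.resize(a,None,fx=4,fy=4,interpolation=2)
q=read_camera("top");a=q["frame"][180:280,270:350,::-1];B=cv2.resize(a,None,fx=4,fy=4,interpolation=2)
cv2.imwrite("pics/n1.png",np.hstack([A,B[:400]]))
E
```

```text
[0.51285964 0.11131493 0.08784626] [ 0.07112216 -0.14835224 -0.35306672]
```

View pics/n1.png

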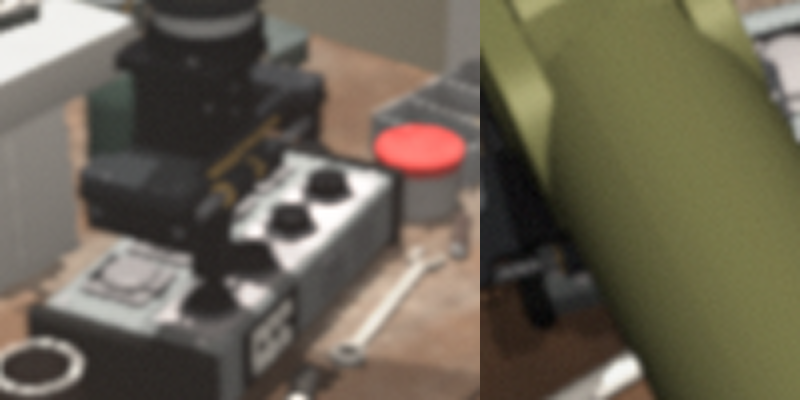

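The fingertips stand over the first key, clear of the flaps (left crop, tip at about (205,275), cap at (210,295)).

>>> play_rows(steps=[[[0.001,0,0.004,0,0,0,0],[0,0,0.004,0,0,0,0],[0,0,0.001,0,0,0,0],[0,0,0.001,0,0,0,0],[0,0,0,0,0,0,0],[0,0,0,0,0,0,0],[0,0,0,0,0,0,0]]])

```text
time_s: 5.0
tool_pos: [0.5136, 0.1115, 0.0776]
tool_rot: [180.0, -0.0, 12.7]
force: [0.1, -0.6, 0.2]
grip_width: 0.0007
grasp_force: 0.0
```

>>> play_rows(steps=[[[0,0,0.001,0,0,0,0],[0,0,0,0,0,0,0],[0,0,0,0,0,0,0]]])

```text
time_s: 5.3
tool_pos: [0.5135, 0.1114, 0.0765]
tool_rot: [180.0, 0.0, 12.6]
force: [0.2, -0.5, -0.8]
grip_width: 0.0
grasp_force: 0.0
```

No contact at 76.5 mm yet; go on in small steps.

>>> play_rows(steps=[[[0,0,0.001,0,0,0,0],[0,0,0,0,0,0,0],[0,0,0,0,0,0,0]]])

```text
time_s: 5.6
tool_pos: [0.5135, 0.1114, 0.0755]
tool_rot: [180.0, 0.0, 12.7]
force: [-0.5, 0.2, -0.8]
grip_width: 0.0011
grasp_force: 0.0
```

>>> play_rows(steps=[[[0,0,0.001,0,0,0,0],[0,0,0,0,0,0,0],[0,0,0,0,0,0,0]]])

```text
time_s: 5.9
tool_pos: [0.5136, 0.1115, 0.0746]
tool_rot: [180.0, -0.0, 12.7]
force: [-0.2, -0.7, 0.7]
grip_width: 0.0001
grasp_force: 0.2
```

>>> play_rows(steps=[[[0,0,0.001,0,0,0,0],[0,0,0,0,0,0,0],[0,0,0,0,0,0,0]]])

```text
time_s: 6.2
tool_pos: [0.5136, 0.1115, 0.0738]
tool_rot: [180.0, -0.0, 12.7]
force: [-1.0, -0.6, 3.9]
grip_width: 0.0005
grasp_force: 1.8
```

First key met at 74 mm with 3.9 N: 4 mm below the up height, so it is latched. Lift and move 58 mm along the row to the second.

>>> play_rows(steps=[[[0,0,-0.01,0,0,0,0],[0,0,-0.01,0,0,0,0],[0,0.02,0,0,0,0,0],[0,0.02,0,0,0,0,0],[0,0.0185,0,0,0,0,0],[0,0,0.007,0,0,0,0],[0,0,0.005,0,0,0,0],[0,0,0.001,0,0,0,0],[0,0,0,0,0,0,0],[0,0,0,0,0,0,0],[0,0,0,0,0,0,0]]])

```text
time_s: 7.3
tool_pos: [0.5264, 0.055, 0.0807]
tool_rot: [180.0, -0.0, 12.7]
force: [-0.4, -0.0, -0.7]
grip_width: 0.0003
grasp_force: 0.0
```

>>> play_rows(steps=[[[0,0,0.001,0,0,0,0],[0,0,0,0,0,0,0],[0,0,0,0,0,0,0]]])

```text
time_s: 7.6
tool_pos: [0.5263, 0.0544, 0.0795]
tool_rot: [180.0, 0.0, 12.7]
force: [-0.4, 0.5, -0.5]
grip_width: 0.0007
grasp_force: 0.0
```

>>> play_rows(steps=[[[0,0,0.001,0,0,0,0],[0,0,0,0,0,0,0],[0,0,0,0,0,0,0]]])

```text
time_s: 7.9
tool_pos: [0.5264, 0.0544, 0.0785]
tool_rot: [180.0, -0.0, 12.6]
force: [1.1, -1.2, 0.2]
grip_width: 0.0005
grasp_force: 0.1
```

>>> play_rows(steps=[[[0,0,0.001,0,0,0,0],[0,0,0,0,0,0,0],[0,0,0,0,0,0,0]]])

```text
time_s: 8.2
tool_pos: [0.5264, 0.0544, 0.0777]
tool_rot: [180.0, -0.0, 12.7]
force: [0.2, -0.8, 2.0]
grip_width: 0.0006
grasp_force: 1.3
```

Second key: 2.0 N at 77.7 mm, so it is up. On to the third.

>>> play_rows(steps=[[[0,0,-0.01,0,0,0,0],[0,0,-0.006,0,0,0,0],[0,0.02,0,0,0,0,0],[0,0.02,0,0,0,0,0],[0,0.018,0,0,0,0,0],[0,0,0.007,0,0,0,0],[0,0,0.006,0,0,0,0],[0,0,0.001,0,0,0,0],[0,0,0.001,0,0,0,0],[0,0,0,0,0,0,0],[0,0,0,0,0,0,0]]])

```text
time_s: 9.3
tool_pos: [0.5393, -0.0016, 0.0787]
tool_rot: [180.0, -0.0, 12.7]
force: [-0.5, 0.5, -0.0]
grip_width: 0.0004
grasp_force: 0.0
```

>>> play_rows(steps=[[[0,0,0.001,0,0,0,0],[0,0,0,0,0,0,0],[0,0,0,0,0,0,0]]])

```text
time_s: 9.6
tool_pos: [0.5394, -0.0018, 0.0778]
tool_rot: [-180.0, -0.0, 12.7]
force: [-0.8, 1.9, 3.1]
grip_width: 0.0001
grasp_force: 1.3
```

Third key: contact at 77.8 mm, up. On to the fourth.

>>> play_rows(steps=[[[0,0,-0.01,0,0,0,0],[0,0,-0.006,0,0,0,0],[0,0.02,0,0,0,0,0],[0,0.02,0,0,0,0,0],[0,0.018,0,0,0,0,0],[0,0,0.007,0,0,0,0],[0,0,0.006,0,0,0,0],[0,0,0.001,0,0,0,0],[0,0,0.001,0,0,0,0],[0,0,0,0,0,0,0],[0,0,0,0,0,0,0]]])

```text
time_s: 10.7
tool_pos: [0.5519, -0.0581, 0.0786]
tool_rot: [-180.0, -0.0, 12.7]
force: [-0.3, 0.6, -0.6]
grip_width: 0.0005
grasp_force: 0.0
```

>>> play_rows(steps=[[[0,0,0.001,0,0,0,0],[0,0,0,0,0,0,0],[0,0,0,0,0,0,0]]])

```text
time_s: 11.0
tool_pos: [0.552, -0.0582, 0.0778]
tool_rot: [-180.0, -0.0, 12.7]
force: [-0.6, 2.2, 1.7]
grip_width: 0.0005
grasp_force: 1.3
```

Fourth is up too. Back to the first key, the latched one.

>>> play_rows(steps=[[[0,0,-0.01,0,0,0,0],[0,0,-0.01,0,0,0,0],[0,-0.025,0,0,0,0,0],[0,-0.035,0,0,0,0,0],[0,-0.035,0,0,0,0,0],[0,-0.035,0,0,0,0,0],[0,-0.0275,0,0,0,0,0],[0,-0.017,0,0,0,0,0],[0,0,0,0,0,0,0],[0,0,0,0,0,0,0],[0,0,0.01,0,0,0,0],[0,0,0.01,0,0,0,0]]])

```text
time_s: 12.2
tool_pos: [0.514, 0.1097, 0.0768]
tool_rot: [180.0, -0.0, 12.5]
force: [0.2, -0.6, -0.4]
grip_width: 0.0002
grasp_force: 0.0
```

>>> play_rows(steps=[[[0,0,0.002,0,0,0,0],[0,0,0.002,0,0,0,0],[0,0,0.001,0,0,0,0],[0,0,0.001,0,0,0,0],[0,0,0,0,0,0,0],[0,0,0,0,0,0,0]]])

```text
time_s: 12.8
tool_pos: [0.5138, 0.1112, 0.0718]
tool_rot: [180.0, -0.0, 12.6]
force: [-0.9, -3.1, 4.5]
grip_width: 0.0005
grasp_force: 2.2
```

>>> play_rows(steps=[[[0,0,0.001,0,0,0,0],[0,0,0.001,0,0,0,0],[0,0,0.001,0,0,0,0],[0,0,0,0,0,0,0],[0,0,0,0,0,0,0]]])

```text
time_s: 13.3
tool_pos: [0.5138, 0.1114, 0.0689]
tool_rot: [180.0, -0.0, 12.7]
force: [-1.4, -4.2, 7.4]
grip_width: 0.0005
grasp_force: 3.5
```

>>> play_rows(steps=[[[0,0,0.0005,0,0,0,0],[0,0,0,0,0,0,0],[0,0,0,0,0,0,0]]])

```text
time_s: 13.6
tool_pos: [0.5138, 0.1114, 0.0686]
tool_rot: [180.0, -0.0, 12.7]
force: [-2.6, -2.5, 8.9]
grip_width: 0.0006
grasp_force: 4.2
```

Force now rises at the stop: right down. Let it up and feel whether it follows above the latched height.

>>> play_rows(steps=[[[0,0,-0.003,0,0,0,0],[0,0,-0.003,0,0,0,0],[0,0,-0.002,0,0,0,0],[0,0,0,0,0,0,0],[0,0,0,0,0,0,0],[0,0,0,0,0,0,0]]])

```text
time_s: 14.2
tool_pos: [0.5138, 0.1118, 0.076]
tool_rot: [-180.0, -0.0, 12.7]
force: [1.3, -1.7, 3.5]
grip_width: 0.0004
grasp_force: 1.7
```

The key still pushes with 3.5 N at 76 mm, so it has sprung up. Retreat straight up.

>>> play_rows(steps=[[[0,0,-0.005,0,0,0,0],[0,0,-0.01,0,0,0,0],[0,0,-0.02,0,0,0,0],[0,0,-0.03,0,0,0,0],[0,0,-0.03,0,0,0,0],[0,0,-0.02,0,0,0,0],[0,0,0,0,0,0,0],[0,0,0,0,0,0,0],[0,0,0,0,0,0,0],[0,0,0,0,0,0,0]]])

```text
time_s: 15.2
tool_pos: [0.5126, 0.1114, 0.1897]
tool_rot: [-180.0, 0.1, 12.7]
force: [0.3, -0.3, -0.7]
grip_width: -0.0001
grasp_force: 0.0
```

```bash
python3 - <<'E'
from h import *
import cv2
o=get_obs();print(o["tool_pos"],o["force"])
a=read_camera("scene")["frame"][190:300,250:390,::-1];cv2.imwrite("pics/end.png",cv2.resize(a,None,fx=5,fy=5,interpolation=2))
E
```

```text
[0.51258723 0.11135452 0.18968306] [ 0.26495073 -0.29801722 -0.70747501]
```

View pics/end.png

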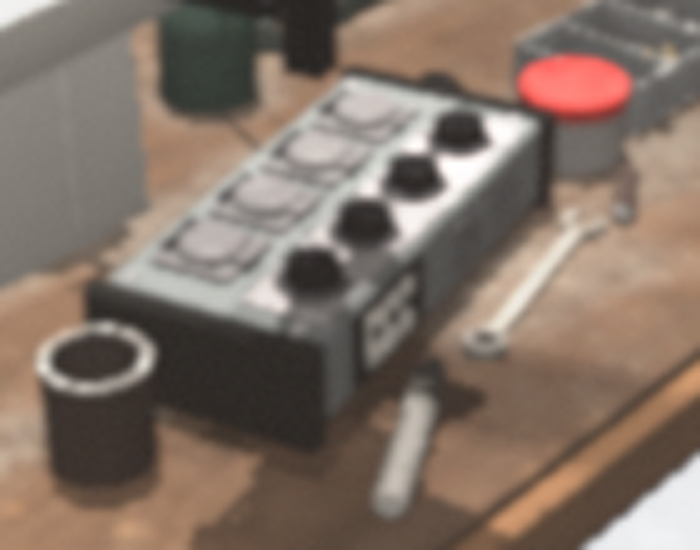

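The first key, at about (313,268), now stands as tall as the other three, and the loose things have not moved.

```bash
python3 -c "
from cell import *
print(sign_off())"
```

```text
the job is handed in; nothing more can be done
None
```

All four keys were tapped lightly from left to right; the first was the latched one, so I pressed it right down and let it spring up, and with all four up and the loose things unmoved, the job is handed in (no verdict was shown).

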